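# Set the model trimmer's table and lay the cast on it

### The arm

A 6-joint arm with a two-finger parallel gripper is mounted at the origin on a cart in front of the work surface, level with it; the furniture and walls round the work are solid. World frame = base frame: x ahead of the robot, y to its left, z up, the work surface at z = 0. Lengths are in m, angles in rad, forces in N, time in s.
With the tool pointing down it reaches from about 0.3 to 0.875 m from the base axis. Payload 6.4 kg.
Tool frame: the origin (TCP) lies at the very end of the fingers, on their centre line; the grasp point (between the pads) lies 19 mm behind it (grip_depth is the z of the grasp point in the tool frame, in m); z points along the fingers, y is the line along which they close (so a half turn about z gives the same grasp; the last joint's range is limited). The gripper opens to 85 mm and grips with 20 to 120 N. Pads are 22 mm wide; open, the fingers measure 114 mm over their backs; the gripper's body (76 mm by 85 mm) begins 54 mm behind the grasp point. The pads swing forward as they close: fully open they stand 13 mm farther back than shut.
Start: joints at [-1.38, 0.181, 1.607, -0, 1.354, -0.206], TCP at [0.222, -0.53, 0.231] pointing down, gripper open.
Joint ranges: [-2.99, 2.99], [-0.89, 2.07], [0.3, 2.58], [-1.14, 4.28], [0, 2.63], [-3.12, 3.12]. Speed limits (rad/s): [2.57, 2.57, 3.01, 3.14, 3.14, 3.14].

### API

Orientations are given as a unit quaternion [x, y, z, w].
In Python, from workcell import * gives the robot as it stands.
- The arm moves only by the shell command python3 -m inch 'ROWS' [OPENING]. ROWS is JSON, a list that holds one entry, the list of rows, each a list of 4 numbers: the shift along the tool's x, y, z normalised to -1 to 1, where 1 is 0.1 m, then the turn about the tool's z normalised to -1 to 1, where 1 is 60 degrees. In form: [[[dx, dy, dz, yaw], ...]]. A call has 1 to 12 rows; each row shifts and turns the commanded pose from where the row before left it, along the tool's axes as they then stand; what a row does not reach is not made up. A row lasts 1/8 s, in which the tool goes at most 62.5 mm and 10.7 degrees, less where a joint would pass 70% of its speed; a pose out of reach is approached as far as the arm can. A call with a number of a shift or a turn outside -1 to 1 is refused whole. A call with a gripper value outside its range is refused whole. OPENING is the finger opening in mm, from 0 to 85.4, set as the call begins (- or left out, the last holds). The fingers move at their own pace and stop on an object; the grip force is fixed at half the most. Time passes only in rows, so rows that do not move let the fingers close. It gives the time, the measured TCP pose, the force, the opening and the grip force at its end, in the units of the state.
- get_obs(): the state, without advancing time (a new reading comes with each control period).
- camera(name): name is "scene" or "side" or "wrist"; returns (picture, depth): 384x512x3 uint8, red, green, blue; 384x512 float32, m along the optical axis (not along the pixel's ray), 0 where there is no reading.
- camera_params(name): a dict with "intrinsics" (3x3 intrinsics, pixels), "dist_coeffs" ([k1, k2, p1, p2, k3] as OpenCV has them; the pictures are not rectified), "pose" (4x4, takes a point from camera to world coordinates). Camera axes: x right, y down, z forward; pixel columns grow to the right and rows downward; lengths in m; the calibration is good to about 2 mm. A picture is of the moment at which its call begins: read the wrist's pose just before it. camera_params takes no time and is no camera call; for the wrist camera it gives the pose at the moment of the call.
- finish_job(): hands the job in; it is judged then, once.
The state is a dict: "t": time; "joint_positions": joint angles; "joint_velocities": joint speeds; "joint_torque": joint torques, N m; "tool_pos": TCP position; "tool_rot": TCP orientation; "contact_force": force on the tool from outside, world axes, zero at the start; "torque": the same for the moment, N m; "gripper_width": opening from 0.0 (shut) to 1.0 (fully open); "finger_force": force on a finger pad.
Only numpy, scipy, OpenCV 4.12 (cv2) and the standard library are available. Lean on these libraries where they do the work, as an engineer would, in place of code of your own. Each camera call takes 0.05 s, during which the arm holds its last target. There are 200 camera calls.

### The job

Get the bench model trimmer ready for the lower cast. First, with nothing on its table, throw the table lever into the three-dot notch (the third one counted from the disc) so that it springs fully home; then set the lower cast, base down and without dropping it, on the middle of the tilted table, its flat heel square to the disc and about a finger's width clear of it. Leave the upper cast, the caliper and the mug where they are.

Things in the scene. Friction and masses are not known exactly. Their poses are not given: they have to be found in the camera images.
- trimmer: Bench model trimmer, white, fixed to the worktop, 310 x 230 mm, 185 mm high. Origin on the worktop under the table's tilting shaft, which runs along y at x = 0, z = 75 mm; x points from the table to the upright disc, y left, z up. Behind the disc is a white drum (x > 71 mm, |y| < 86 mm, top z = 184 mm). Its steel notched quadrant stands on the right side, y = -94 to -124 mm.
- disc_face (a point): Middle of the front face of the grey abrasive disc, 144 mm across, not running; 66 mm in x from the trimmer's origin, 98 mm above the worktop.
- three_dot_notch (a point): The goal notch, at the top of the quadrant's rim, where the stem's centre stands when home. The arched rim (radius 113 mm round the shaft) has four notches in its outer (right, -y) edge, 13 mm wide, 10 mm deep, 10 degrees apart, teeth 6 mm wide between them. Dark 4 mm dots beside them: one dot at the notch nearest the disc, then two, three, four towards the front (-x).
- trim_table (a joint): Tilt of the table and swing of its lever together, rad; 0 = level table, upright lever (two-dot notch); positive = knob swung to the front (-x), table's front edge lowered. Notches: -0.1745 (one dot), 0 (two), 0.1745 (three), 0.349 (four). Stops -0.30 and 0.47. Starts in or between the one- and two-dot notches.
- table_lever (a joint): Sideways angle of the lever, rad; 0 = fully home in a notch, positive = pulled outward, to the trimmer's right (-y). Above 0.09 the stem is clear of the teeth and can swing; stop at 0.22. A spring draws it inward (3 N at the knob). About 0.08 = standing on top of a tooth.
- lever_knob (a point): Centre of the lever's black rubber ball knob, 32 mm across, on a 10 mm steel stem, 150 mm from the pivot at (0, -119, 75) mm in the trimmer's frame. In the two-dot notch the knob is at (0, -119, 225) mm. The axes turn with the lever. A light grip is enough; squeezed hard, the ball works out of the fingers unless the hand turns with the lever.
- table_top (a point): Middle of the aluminium table's upper face, 15 mm above the shaft; table 118 mm (x, to the disc) by 166 mm (y), z is the normal of its face; the axes tilt with it. Fine engraved lines: one along x in the middle, four along y.
- cast_lower: Lower dental cast: stone base, horseshoe of teeth and gum open in the middle; loose, right of the trimmer. 62 mm (x) by 74 (y), 0.16 kg; base 22 mm high, teeth to 41. Origin mid underside, z up; flat heel at x = -31 (59 wide), blunt front at x = +31. Grip the base across heel and front (62 mm) or across the sides at x = 0 to 8 (66 mm).
- cast_heel (a point): Middle of the lower edge of the lower cast's flat heel (x = -31 mm in the cast's frame).
- cast_upper: Bystander: the upper dental cast, with a closed palate, same size as the lower one, 43 mm high, loose, further back on the right. Origin at the middle of the underside.
- caliper: Bystander: digital caliper, 225 x 67 x 13 mm, lying loose on the worktop at the far right, lengthwise to x. Origin at the middle of the underside.
- mug: Bystander: spotted mug, 91 mm high, standing loose to the left of the trimmer. Origin at the underside.
Not all that is in view belongs to the job. Leave any orange or red look-alike of the cast_lower alone.

How it is judged:
By the outcome, as a careful person would: the job done as asked, in the order asked, and still so for the second after the job is handed in, with the robot touching nothing.
It also fails if it takes over 51 s, if anything falls off the work surface, if the arm or the gripper's body presses on something with over 40 N, if the wrist force passes 120 N, or if a joint passes its speed limit or range.

## Working session

There is one attempt and no reset: what is moved stays moved. The work goes in short steps, Python scripts to look and compute and a shell command to move; the robot and the scene stay as the last step left them, time stands still between calls to the robot, and variables do not carry over. Pictures are saved under pics/ and viewed, at most 10 in all, crops included, and the job is handed in when it is done.

```bash
ls; mkdir -p pics; python3 - <<'E'
from workcell import *
import cv2,numpy as np
o=get_obs();print(o['t'],o['tool_pos'],o['tool_rot'],o['gripper_width'])
for n in('scene','side'):
    p,d=camera(n);cv2.imwrite(f'pics/{n}0.png',p[:,:,::-1]);np.save(f'pics/{n}0.npy',d)
    c=camera_params(n);print(n,c)
E
```

```text
pics
0.0 [ 0.2221465  -0.52978099  0.23040768] [ 9.80381008e-01  1.97110025e-01  6.82921598e-06 -8.46350613e-04] 0.9990163703481659
scene {'intrinsics': array([[494.11089047,   0.        , 262.35526564],
       [  0.        , 494.11089047, 183.45901072],
       [  0.        ,   0.        ,   1.        ]]), 'dist_coeffs': array([-0.17808425,  0.        ,  0.        ,  0.        ,  0.        ]), 'pose': array([[-7.02954713e-01, -4.52740844e-01,  5.48525660e-01,
        -5.77914990e-01],
       [-7.11234211e-01,  4.48287346e-01, -5.41465005e-01,
         1.03070498e+00],
       [-7.53788996e-04, -7.70755592e-01, -6.37130480e-01,
         1.43547441e+00],
       [ 0.00000000e+00,  0.00000000e+00,  0.00000000e+00,
         1.00000000e+00]])}
side {'intrinsics': array([[423.65216829,   0.        , 258.98398897],
       [  0.        , 423.65216829, 192.49299452],
       [  0.        ,   0.        ,   1.        ]]), 'dist_coeffs': array([-0.028705,  0.      ,  0.      ,  0.      ,  0.      ]), 'pose': array([[-0.1465063 , -0.62029954,  0.77056109, -0.80361135],
       [-0.98906529,  0.10516724, -0.10339103,  0.15341785],
       [-0.01690437, -0.77728266, -0.6289244 ,  1.23352912],
       [ 0.        ,  0.        ,  0.        ,  1.        ]])}
```

```bash
python3 - <<'E'
import cv2,numpy as np
a=cv2.imread('pics/scene0.png');b=cv2.imread('pics/side0.png')
cv2.imwrite('pics/s0.png',cv2.resize(a,(800,600),interpolation=cv2.INTER_CUBIC))
cv2.imwrite('pics/d0.png',cv2.resize(b,(800,600),interpolation=cv2.INTER_CUBIC))
E
```

```text
(no output)
```

View pics/s0.png

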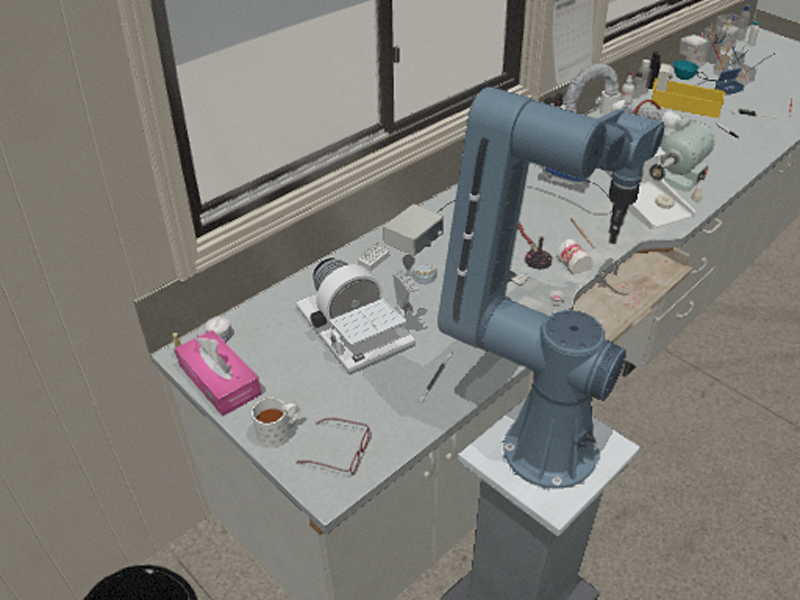

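View pics/d0.png

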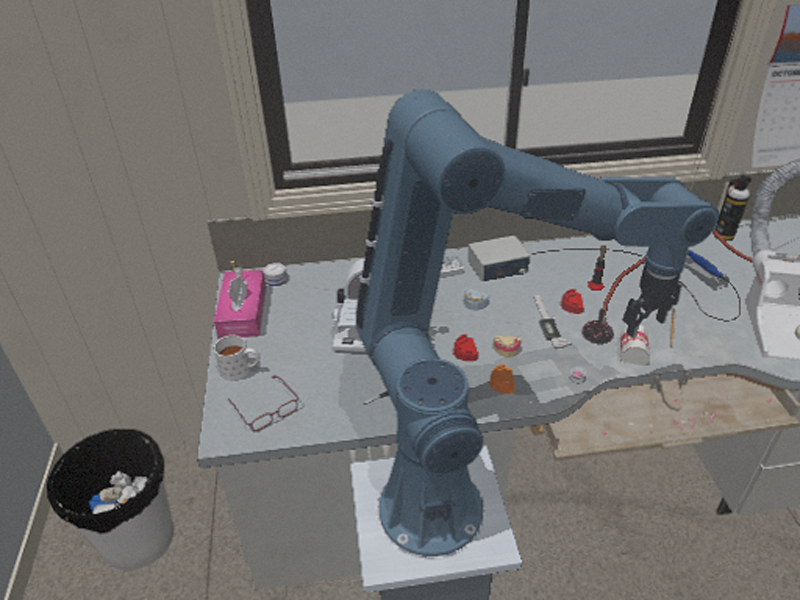

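The scene view shows the trimmer at about (355,315). The side view shows a tan and pink cast at (508,345), a second cast at (475,297), red and orange look-alikes at (465,347) and (502,379), and the caliper at (548,320).

```bash
cat > h.py <<'E'
import cv2,numpy as np
from scipy.spatial.transform import Rotation as R
def ray(c,u,v):
    n=cv2.undistortPoints(np.array([[[u,v]]],float),c['intrinsics'],c['dist_coeffs'])[0,0]
    return np.array([n[0],n[1],1.])
def pt(c,d,u,v,win=1):
    u0,v0=int(round(u)),int(round(v)); w=d[v0-win:v0+win+1,u0-win:u0+win+1]; z=np.median(w[w>0])
    P=c['pose']; return P[:3,:3]@(ray(c,u,v)*z)+P[:3,3]
def plane(c,u,v,z):
    P=c['pose']; r=P[:3,:3]@ray(c,u,v); return P[:3,3]+r*(z-P[2,3])/r[2]
def tri(obs): # list of (c,u,v)
    A=np.zeros((3,3));b=np.zeros(3)
    for c,u,v in obs:
        r=c['pose'][:3,:3]@ray(c,u,v);r/=np.linalg.norm(r);M=np.eye(3)-np.outer(r,r);A+=M;b+=M@c['pose'][:3,3]
    return np.linalg.solve(A,b)
def proj(c,X):
    P=np.linalg.inv(c['pose']);return cv2.projectPoints(np.array(X,float).reshape(-1,1,3),cv2.Rodrigues(P[:3,:3])[0],P[:3,3],c['intrinsics'],c['dist_coeffs'])[0][:,0]
def shot(cam,name):
    import pickle; from workcell import camera,camera_params
    c=camera_params(cam);p,d=camera(cam);cv2.imwrite(f'pics/{name}.png',p[:,:,::-1]);pickle.dump((c,d),open(f'pics/{name}.pkl','wb'));return c,p,d
def load(name):
    import pickle;return pickle.load(open(f'pics/{name}.pkl','rb'))
E
python3 - <<'E'
from h import *; from workcell import *
np.set_printoptions(precision=4,suppress=True)
for n,pts in (('scene',dict(disc=(360,290),tabmid=(366,322),basefront=(350,365),basecornR=(413,342),mug=(270,425))),('side',dict(castA=(508,347),castB=(475,298),red=(465,347),orange=(502,379),cal=(548,322)))):
    c=camera_params(n);d=np.load(f'pics/{n}0.npy')
    for k,(u,v) in pts.items(): print(k,pt(c,d,u*.64,v*.64))
c,p,d=shot('wrist','w0')
o=get_obs();Rt=R.from_quat(o['tool_rot']).as_matrix();print(Rt)
print('cam in tool',Rt.T@(c['pose'][:3,3]-o['tool_pos']));print(Rt.T@c['pose'][:3,:3]);print(c['intrinsics'])
E
```

```text
disc [0.6232 0.0295 0.1362]
tabmid [0.5578 0.0698 0.0906]
basefront [0.5182 0.1642 0.0279]
basecornR [ 0.4687 -0.0137  0.0234]
mug [0.4599 0.4559 0.0814]
castA [ 0.4308 -0.2857  0.0314]
castB [ 0.6393 -0.2446  0.0385]
red [ 0.4595 -0.1761  0.0219]
orange [ 0.312  -0.2372  0.039 ]
cal [ 0.5303 -0.4301  0.0134]
[[ 0.9223  0.3865 -0.0003]
 [ 0.3865 -0.9223  0.0014]
 [ 0.0003 -0.0014 -1.    ]]
cam in tool [ 0.0728 -0.0002 -0.1422]
[[-0.0011 -0.9584 -0.2854]
 [ 1.     -0.001  -0.0005]
 [ 0.0002 -0.2854  0.9584]]
[[307.1479   0.     257.7843]
 [  0.     307.1479 194.6011]
 [  0.       0.       1.    ]]
```

View pics/w0.png

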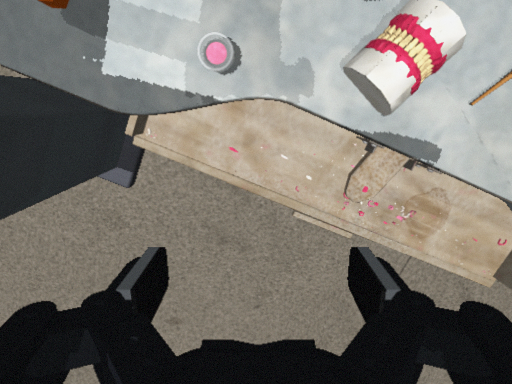

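The first wrist view only shows clutter: an orange object top left, a jar, and a model on a cylinder. I'll move to an overview point.

```bash
python3 -m inch '[[[0.403,-0.243,-0.15,0],[0.403,-0.243,-0.15,0],[0.403,-0.243,-0.15,0],[0.403,-0.243,-0.15,0],[0.403,-0.243,-0.15,0],[0.403,-0.243,-0.15,0],[0.403,-0.243,-0.15,0],[0.403,-0.243,-0.15,0],[0.403,-0.243,-0.15,0],[0.403,-0.243,-0.15,0]]]'; python3 -m inch '[[[0,0,0,0.126],[0,0,0,0.126],[0,0,0,0.126],[0,0,0,0]]]'; python3 - <<'E'
from h import *
from workcell import *
c,p,d=shot('wrist','w1')
cv2.imwrite('pics/w1b.png',cv2.resize(p[:,:,::-1],(800,600),interpolation=cv2.INTER_CUBIC))
E
```

```text
t: 1.4
tool_pos: [0.5006, -0.149, 0.3816]
tool_rot: [0.98, 0.197, -0.0, -0.0]
contact_force: [0.6, -0.6, 0.1]
gripper_width: 1.0
finger_force: 0.0
t: 1.9
tool_pos: [0.4999, -0.1503, 0.381]
tool_rot: [1.0, 0.001, -0.0, -0.0]
contact_force: [0.3, -1.1, -0.4]
gripper_width: 0.999
finger_force: 0.0
```

View pics/w1b.png

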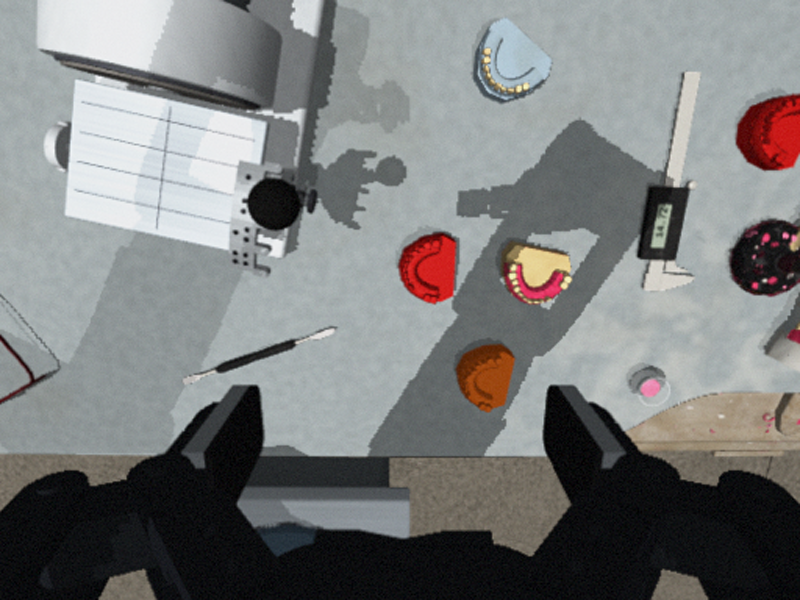

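The overview shows the tan cast with pink gum at (537,270), heel upward (+x). The upper (blue) cast is at (513,60), the trimmer table's corners at (77,80), (267,118) and (65,215), and the black knob at (273,204). I'll fit the geometry from depth.

```bash
cat > fit.py <<'E'
from h import *
np.set_printoptions(precision=4,suppress=True)
def cloud(c,d):
    v,u=np.mgrid[0:384,0:512];n=cv2.undistortPoints(np.stack([u,v],-1).reshape(-1,1,2).astype(float),c['intrinsics'],c['dist_coeffs'])[:,0]
    X=np.c_[n,np.ones(len(n))]*d.reshape(-1,1);X=X@c['pose'][:3,:3].T+c['pose'][:3,3];return X.reshape(384,512,3)
def poly(q):
    m=np.zeros((384,512),np.uint8);cv2.fillPoly(m,[np.round(np.array(q)).astype(np.int32)],1);return m>0
def fitplane(P):
    for _ in range(4):
        m=P.mean(0);n=np.linalg.svd(P-m,full_matrices=False)[2][2];r=(P-m)@n;P=P[abs(r)<2.5*r.std()+1e-5]
    n*=np.sign(n[2]) if abs(n[2])>.3 else -np.sign(n[0]);return m,n,r.std()
def hit(c,u,v,m,n):
    r=c['pose'][:3,:3]@ray(c,u,v);o=c['pose'][:3,3];return o+r*((m-o)@n)/(r@n)
def sphere(P,r=.016):
    from scipy.optimize import least_squares
    s=least_squares(lambda x:np.linalg.norm(P-x,axis=1)-r,P.mean(0)-[0,0,.01],loss='soft_l1',f_scale=.001);return s.x,np.abs(s.fun).mean()
E
python3 - <<'E'
from fit import *
c,d=load('w1');X=cloud(c,d);k=.64
m,n,s=fitplane(X[poly(np.array([(90,95),(240,125),(225,230),(80,205)])*k)]);print('table',m,n,s)
q=[hit(c,u*k,v*k,m,n) for u,v in((170,107),(157,228),(82,103),(263,146),(72,192),(232,225),(77,80),(65,215))]
for x in q:print(x)
print('yaw x-line',np.degrees(np.arctan2(*(q[0]-q[1])[1::-1])),'ylines',[np.degrees(np.arctan2(-(q[i]-q[i+1])[0],(q[i]-q[i+1])[1])) for i in(2,4)])
img=cv2.imread('pics/w1.png')
P=X[poly(np.array([(255,190),(273,182),(292,190),(296,205),(288,222),(272,226),(255,218)])*k)];print(P[:,2].max());print('knob',sphere(P[P[:,2]>.2]))
E
```

```text
table [0.5709 0.0634 0.0894] [ 0.0697 -0.0151  0.9975] 0.0008168486642612828
[0.6174 0.0488 0.0859]
[0.5154 0.0706 0.0934]
[0.6211 0.1238 0.0868]
[ 0.5853 -0.0287  0.087 ]
[0.5472 0.1428 0.0922]
[0.5178 0.0031 0.0922]
[0.6394 0.1257 0.0855]
[0.5272 0.152  0.0938]
yaw x-line -12.067579797271994 ylines [np.float64(-13.205230883906252), np.float64(-11.887351127775379)]
0.5232254765108724
knob (array([ 0.5477, -0.0702,  0.2235]), np.float64(0.0019016466255748934))
```

```bash
python3 -m inch '[[[0.239,-0.4,0.4,0],[0.239,-0.4,0.4,0],[0,0,0,0.1025],[0,0,0,0.1025],[0,0,0,0],[0,0,0,0]]]'; python3 - <<'E'
from h import *
from workcell import *
c,p,d=shot('wrist','w2')
cv2.imwrite('pics/w2b.png',cv2.resize(p[:,:,::-1],(800,600),interpolation=cv2.INTER_CUBIC))
E
```

```text
t: 2.7
tool_pos: [0.5477, -0.0706, 0.3014]
tool_rot: [0.994, -0.105, 0.0, 0.0]
contact_force: [1.1, -0.4, -0.1]
gripper_width: 0.998
finger_force: 0.0
```

View pics/w2b.png

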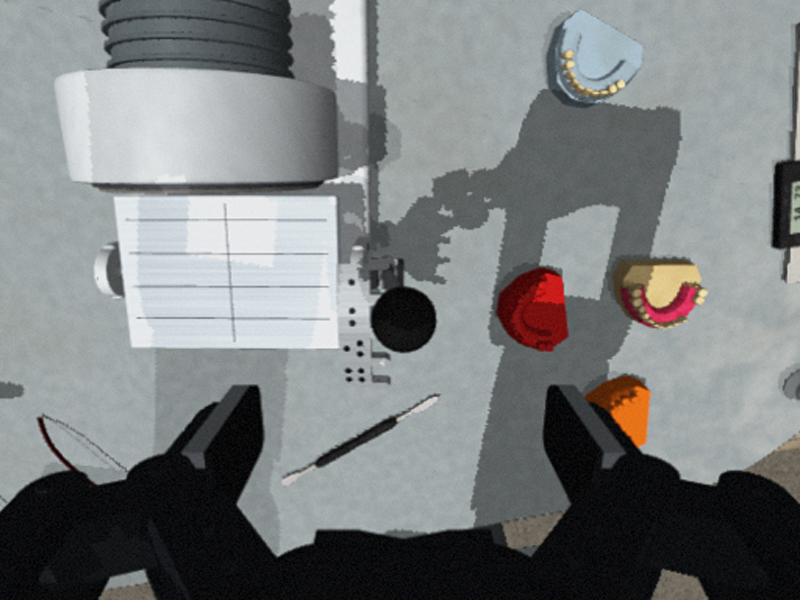

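This view shows the table corners at (114,198), (335,196), (337,348) and (132,348). The knob is at (404,319), and the dot groups sit on the rim at rows 283, 318, 348 and 375. The lower cast is at (660,290).

```bash
python3 - <<'E'
from fit import *
c,d=load('w2');X=cloud(c,d);k=.64
m,n,s=fitplane(X[poly(np.array([(125,205),(325,205),(327,340),(140,340)])*k)]);print('table',m,n,s)
L=[((225,205),(235,342)),((126,220),(327,219)),((130,254),(330,254)),((133,287),(335,286)),((137,318),(335,319))]
Q=[]
for i,(a,b) in enumerate(L):
    A,B=[hit(c,u*k,v*k,m,n) for u,v in(a,b)];v=B-A;print(A,B,np.degrees(np.arctan2(-v[1],-v[0])) if i==0 else np.degrees(np.arctan2(v[0],-v[1])))
C=[hit(c,u*k,v*k,m,n) for u,v in((114,198),(335,196),(337,348),(132,348))];print(np.array(C),np.mean(C,0),[np.linalg.norm(C[i]-C[i-1]) for i in range(4)])
g=cv2.cvtColor(cv2.imread('pics/w2.png'),cv2.COLOR_BGR2GRAY)
M=poly(np.array([(365,280),(445,280),(445,355),(365,355)])*k)&(g<60);P=X[M];P=P[(P[:,2]>.21)&(P[:,2]<.25)];print('knob',len(P),sphere(P))
# knob centre by ray through disk centre at z .2245
print(plane(c,404*k,319*k,.2245))
# drum side edges at top
from collections import OrderedDict
# dots
for u,v in((352,283),(350,318),(356,348),(356,375)):print('dots',pt(c,d,u*k,v*k))
E
```

```text
table [0.5676 0.0598 0.0895] [ 0.07   -0.0148  0.9974] 0.0007121388890502523
[0.6164 0.0486 0.0859] [0.5142 0.071  0.0935] -12.40230849537953
[0.6218 0.124  0.0867] [ 0.5907 -0.0224  0.0867] -12.01445909931238
[0.5972 0.1293 0.0885] [ 0.5652 -0.0183  0.0886] -12.233738137851699
[0.5727 0.1354 0.0903] [ 0.5408 -0.0161  0.0903] -11.892151795975394
[0.5488 0.1403 0.0921] [ 0.5157 -0.0099  0.0921] -12.420341361543107
[[ 0.6389  0.1275  0.0855]
 [ 0.6055 -0.0321  0.0855]
 [ 0.4927 -0.0058  0.0938]
 [ 0.5265  0.1522  0.0938]] [0.5659 0.0604 0.0897] [np.float64(0.11536849052462936), np.float64(0.16303666559325045), np.float64(0.11607624047095703), np.float64(0.1616536083540369)]
knob 1351 (array([ 0.5475, -0.0701,  0.2237]), np.float64(0.0003603827452434176))
[ 0.5475 -0.0708  0.2245]
dots [ 0.5619 -0.0448  0.1875]
dots [ 0.5425 -0.0388  0.1875]
dots [ 0.5235 -0.0375  0.1857]
dots [ 0.5048 -0.0324  0.1807]
```

Trimmer yaw is -12.2° with its origin near (0.565, 0.0604). Tilt is -0.07 and the lever stands on the tooth between the one- and two-dot notches. I'll grip the knob lightly.

```bash
python3 -m inch '[[[0,0,0.3,0],[0,0,0.4,0],[0,0,0.25,0],[0,0,0,0]]]'; python3 -m inch '[[[0,0,0,0],[0,0,0,0],[0,0,0,0],[0,0,0,0],[0,0,0,0],[0,0,0,0]]]' 31
```

```text
t: 3.25
tool_pos: [0.5462, -0.0701, 0.2043]
tool_rot: [0.994, -0.106, -0.002, -0.001]
contact_force: [0.6, 0.1, 0.1]
gripper_width: 1.002
finger_force: 0.0
t: 4.0
tool_pos: [0.5484, -0.0709, 0.2074]
tool_rot: [0.994, -0.107, 0.001, 0.0]
contact_force: [0.1, -1.7, 5.5]
gripper_width: 0.36
finger_force: 7.9
```

```bash
cat > kn.py <<'E'
from h import *; from workcell import get_obs
o=get_obs();T=R.from_quat(o['tool_rot']).as_matrix();g=o['tool_pos']-.019*T[:,2]
y=np.radians(-12.2);dx=g-[.565,.0604,0];c,s=np.cos(y),np.sin(y)
print('grasp in trimmer mm',np.round([1e3*(c*dx[0]+s*dx[1]),1e3*(-s*dx[0]+c*dx[1]),1e3*g[2]],1),'tool yaw',np.degrees(np.arctan2(T[1,0],T[0,0])))
E
python3 kn.py; python3 -m inch '[[[0,0.06,0,0],[0,0.06,0,0],[0,0,0,0],[0,0,0,0]]]'; python3 kn.py
```

```text
grasp in trimmer mm [  11.5 -131.8  226.4] tool yaw -12.241146538109911
t: 4.5
tool_pos: [0.5459, -0.0813, 0.2069]
tool_rot: [0.994, -0.107, 0.001, -0.001]
contact_force: [1.5, 5.2, 5.4]
gripper_width: 0.365
finger_force: 8.0
grasp in trimmer mm [  11.3 -142.6  225.9] tool yaw -12.244497775060676
```

```bash
python3 -m inch '[[[-0.062,0,-0.003,0],[-0.062,0,-0.001,0],[-0.062,0,0.002,0],[-0.062,0,0.006,0],[-0.062,0,0.008,0],[-0.063,0,0.01,0],[0,0,0,0],[0,0,0,0]]]'; python3 kn.py;python3 - <<'E'
from fit import *
c,p,d=shot('wrist','w3');X=cloud(c,d);g=cv2.cvtColor(p,cv2.COLOR_RGB2GRAY)
cv2.imwrite('pics/w3b.png',cv2.resize(p[:,:,::-1],(800,600),interpolation=cv2.INTER_CUBIC))
E
```

```text
t: 5.5
tool_pos: [0.5082, -0.0741, 0.2039]
tool_rot: [0.994, -0.107, -0.001, -0.0]
contact_force: [-1.5, 4.4, 4.5]
gripper_width: 0.364
finger_force: 8.0
grasp in trimmer mm [ -27.1 -143.5  222.9] tool yaw -12.248017255961749
```

View pics/w3b.png

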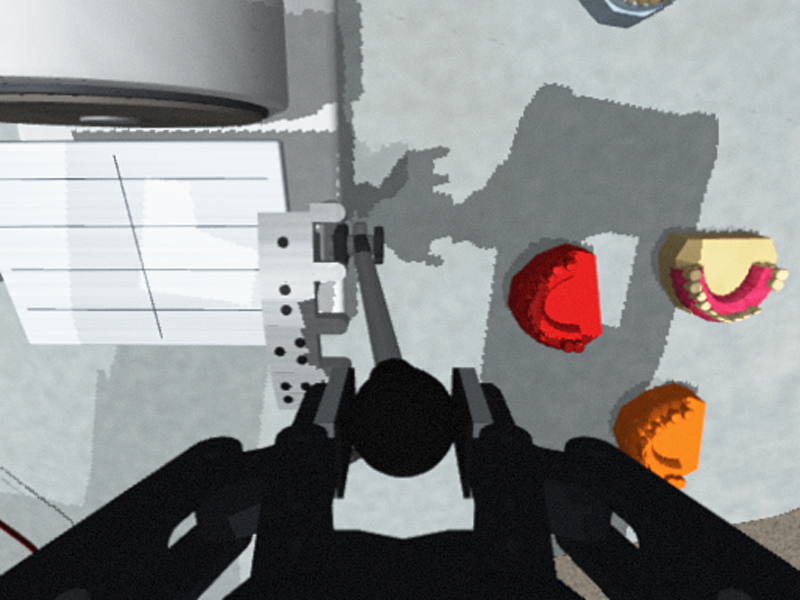

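The ball is held between the pads and the stem is clear of the teeth. Next I'll check the tilt from the table plane.

```bash
cat > tilt.py <<'E'
from fit import *
import sys
def tilt(name,q):
    c,d=load(name);X=cloud(c,d);m,n,s=fitplane(X[poly(np.array(q)*.64)])
    y=np.radians(-12.2);print('tilt',np.arctan2(-(n[0]*np.cos(y)+n[1]*np.sin(y)),n[2]),'roll',-n[0]*np.sin(y)+n[1]*np.cos(y),m,s);return m,n
if __name__=='__main__':tilt(sys.argv[1],eval(sys.argv[2]))
E
python3 tilt.py w3 '[(10,150),(270,150),(250,330),(40,330)]'
```

```text
tilt 0.18826251630026558 roll 0.0010353400051035522 [0.57   0.0562 0.0909] 0.0006215241264774743
```

```bash
python3 -m inch '[[[0.02,0,0,0],[0,0,0,0],[0,-0.06,-0.006,0],[0,-0.06,-0.006,0],[0,0,0,0],[0,0,0,0]]]'; python3 kn.py; python3 -m inch '[[[0,-0.06,-0.004,0],[0,-0.05,-0.003,0],[0,0,0,0],[0,0,0,0]]]'; python3 kn.py
```

```text
t: 6.3
tool_pos: [0.5132, -0.063, 0.2049]
tool_rot: [0.994, -0.107, -0.0, 0.0]
contact_force: [0.8, 2.4, 0.1]
gripper_width: 0.365
finger_force: 7.8
grasp in trimmer mm [ -24.6 -131.6  223.9] tool yaw -12.236801885241185
t: 6.8
tool_pos: [0.5153, -0.0521, 0.2057]
tool_rot: [0.994, -0.107, -0.0, -0.0]
contact_force: [0.5, 1.5, -2.0]
gripper_width: 0.362
finger_force: 7.8
grasp in trimmer mm [ -24.8 -120.4  224.7] tool yaw -12.235066819166654
```

```bash
python3 -m inch '[[[0,0,0,0],[0,0,0,0],[0,0,0,0],[0,0,0,0],[0,0,-0.4,0],[0,0,-0.5,0],[0,0.2,0,0],[0,0,0,0],[0,0,0,0]]]' 85; python3 - <<'E'
from fit import *
c,p,d=shot('wrist','w4')
cv2.imwrite('pics/w4b.png',cv2.resize(p[:,:,::-1],(800,600),interpolation=cv2.INTER_CUBIC))
X=cloud(c,d);g=cv2.cvtColor(p,cv2.COLOR_RGB2GRAY)
P=X[(g<60)&(X[...,2]>.205)&(X[...,2]<.245)&(abs(X[...,0]-.513)<.03)&(abs(X[...,1]+.05)<.04)];k,e=sphere(P);print(len(P),k,e)
y=np.radians(-12.2);dx=k-[.565,.0604,0];print('knob_t',np.cos(y)*dx[0]+np.sin(y)*dx[1],-np.sin(y)*dx[0]+np.cos(y)*dx[1])
E
```

```text
t: 7.92
tool_pos: [0.5109, -0.0713, 0.2952]
tool_rot: [0.994, -0.107, -0.001, -0.0]
contact_force: [-0.3, -0.3, -0.5]
gripper_width: 0.997
finger_force: 0.0
1416 [ 0.5152 -0.0498  0.2225] 0.00035802930469767464
knob_t -0.02534469037773228 -0.11821982061525864
```

View pics/w4b.png

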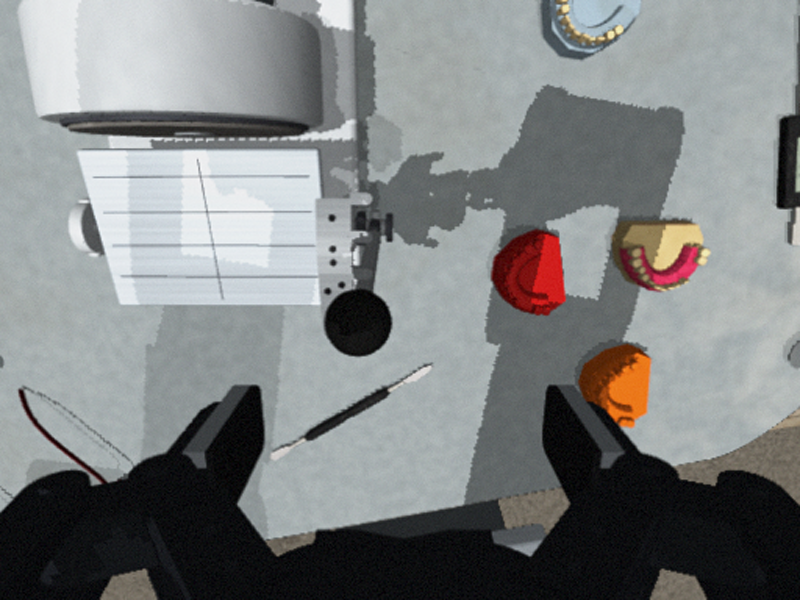

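The lever is home: the knob measures (-25, -118) mm in the trimmer frame and the stem sits in the three-dot notch. Now over to the lower cast.

```bash
python3 tilt.py w4 '[(100,160),(305,160),(305,290),(130,290)]'; python3 -m inch '[[[-0.068,0.452,0.19,0],[-0.068,0.452,0.19,0],[-0.068,0.452,0.19,0],[-0.068,0.452,0.19,0],[-0.068,0.452,0.19,0],[0,0,0,0],[0,0,0,0]]]'; python3 - <<'E'
from fit import *
c,p,d=shot('wrist','w5')
cv2.imwrite('pics/w5b.png',cv2.resize(p[:280,100:440,::-1],(728,600),interpolation=cv2.INTER_CUBIC))
X=cloud(c,d);hsv=cv2.cvtColor(p,cv2.COLOR_RGB2HSV)
print(proj(c,[.431,-.286,.03]))
near=(np.hypot(X[...,0]-.431,X[...,1]+.286)<.055)
for a,b in((.012,.019),(.019,.025),(.025,.036),(.036,.05)):
    P=X[near&(X[...,2]>a)&(X[...,2]<b)];print(a,b,len(P));
    if len(P)>20:
        r=cv2.minAreaRect((P[:,:2]*1000).astype(np.float32));print(r,np.median(P[:,2]))
E
```

```text
tilt 0.17057793757695308 roll 4.4232878987263136e-05 [0.5688 0.0592 0.0904] 0.0006946045537148184
t: 8.85
tool_pos: [0.4303, -0.2846, 0.2006]
tool_rot: [0.994, -0.107, -0.0, -0.001]
contact_force: [-0.3, 0.7, -0.0]
gripper_width: 0.997
finger_force: 0.0
[[259.3574 174.6897]]
0.012 0.019 23
((478.116455078125, -302.185302734375), (31.539623260498047, 13.333146095275879), 40.38182830810547) 0.015171295582419309
0.019 0.025 1615
((454.6909484863281, -290.80047607421875), (70.93376159667969, 58.138893127441406), 77.53081512451172) 0.021740241373285674
0.025 0.036 1126
((446.4120788574219, -289.3267822265625), (71.95746612548828, 40.95439529418945), 78.9729232788086) 0.03101135377819325
0.036 0.05 393
((447.2367248535156, -289.03240966796875), (67.49813842773438, 36.78549575805664), 77.8401107788086) 0.03796705912946724
```

View pics/w5b.png

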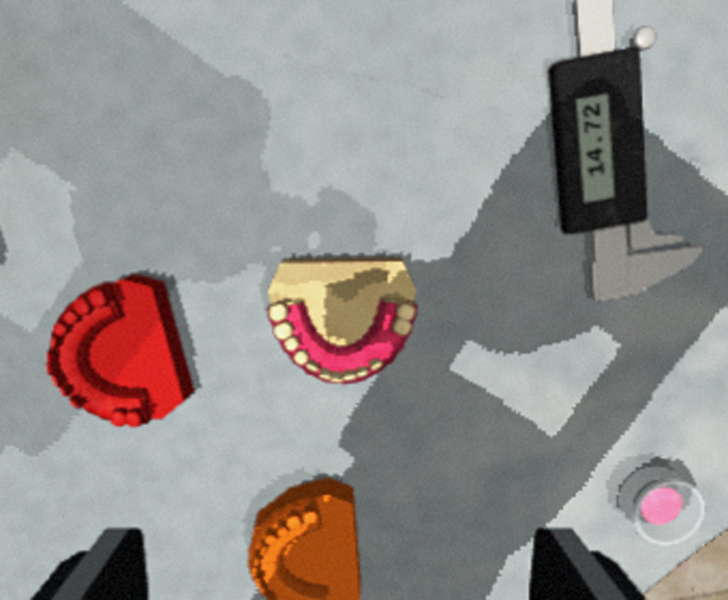

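The crop shows the lower cast's heel top edge from (284,261) to (411,262), with its front at about (345,383). The red cast stands left at (120,350) and the orange one below at (310,545).

```bash
python3 - <<'E'
from fit import *
c,d=load('w5');X=cloud(c,d)
f=lambda x,y:(100+x/2.141,y/2.143)
A=plane(c,*f(283,262),.022);B=plane(c,*f(412,263),.022);v=B-A
print('heel w5',A,B,np.linalg.norm(v),'dir heel normal deg',np.degrees(np.arctan2(v[0],-v[1])))
c4,_=load('w4')
for a,q in((f(283,262),(622,222)),(f(412,263),(703,223))):print('tri',tri([(c,*a),(c4,q[0]*.64,q[1]*.64)]))
ang=np.arctan2(v[0],-v[1]);h=np.array([np.cos(ang),np.sin(ang)]);M=(A+B)[:2]/2
print('centre',M-.031*h)
# widths from cloud in cast axes
near=(np.hypot(X[...,0]-.435,X[...,1]+.286)<.06)&(X[...,2]>.018)&(X[...,2]<.05);P=X[near]
a=(P[:,:2]-M)@h;b=(P[:,:2]-M)@np.array([-h[1],h[0]]);print('along',np.percentile(a,[0.5,99.5]),'across',np.percentile(b,[.5,99.5]))
for z in(.03,.018):
    q=near if 0 else None
for nm,cc in(('red',(.4595,-.1761)),('orange',(.312,-.2372))):
    k=(np.hypot(X[...,0]-cc[0],X[...,1]-cc[1])<.06)&(X[...,2]>.01)&(X[...,2]<.05);Q=X[k];a=(Q[:,:2]-M)@h;b=(Q[:,:2]-M)@np.array([-h[1],h[0]]);print(nm,a.min(),a.max(),b.min(),b.max())
E
```

```text
heel w5 [ 0.4886 -0.2702  0.022 ] [ 0.4751 -0.3301  0.022 ] 0.06146826111489551 dir heel normal deg -12.744418455737692
tri [ 0.4882 -0.2685  0.003 ]
tri [ 0.4757 -0.3305  0.0204]
centre [ 0.4516 -0.2933]
along [-0.0557  0.0005] across [-0.031   0.0374]
red -0.07943462462636838 -0.0074978176016623635 0.08276428597511781 0.145956378557262
orange -0.1910949658459214 -0.1199775241572357 -0.007846833521234088 0.05342626310815723
```

```bash
python3 -m inch '[[[0.187,0.024,0,0.008],[0,0,0.5,0],[0,0,0.5,0],[0,0,0.5,0],[0,0,0.35,0],[0,0,0.1,0],[0,0,0.06,0],[0,0,0,0]]]'; python3 -m inch '[[[0,0,0,0],[0,0,0,0],[0,0,0,0],[0,0,0,0],[0,0,0,0]]]' 65
```

```text
t: 9.9
tool_pos: [0.4489, -0.2921, 0.0012]
tool_rot: [0.994, -0.111, 0.001, 0.001]
contact_force: [0.4, 0.7, 0.7]
gripper_width: 0.996
finger_force: 0.0
t: 10.52
tool_pos: [0.4489, -0.2924, 0.0021]
tool_rot: [0.994, -0.111, 0.001, 0.001]
contact_force: [-1.5, 3.4, 10.2]
gripper_width: 0.766
finger_force: 40.6
```

```bash
python3 -m inch '[[[0,0,-0.1,0],[0,0,-0.3,0],[0,0,-0.5,0],[0,0,-0.5,0],[0,0,-0.5,0],[0,0,-0.5,0],[0,0,-0.3,0]]]'; python3 -m inch '[[[0.05,-0.2,0,0],[0.05,-0.4,0,0],[0.05,-0.45,0,0],[0.05,-0.45,0,0],[0.05,-0.45,0,0],[0.05,-0.45,0,0],[0.05,-0.45,0,0],[0.05,-0.4,0,0],[0.05,-0.3,0,0],[0.036,-0.149,0,-0.008],[0,0,0,0],[0,0,0,0]]]'; python3 kn.py; python3 - <<'E'
from fit import *
c,p,d=shot('wrist','w6')
cv2.imwrite('pics/w6b.png',cv2.resize(p[:,:,::-1],(800,600),interpolation=cv2.INTER_CUBIC))
E
```

```text
t: 11.4
tool_pos: [0.4484, -0.2922, 0.2739]
tool_rot: [0.994, -0.111, 0.002, 0.002]
contact_force: [0.3, -1.4, -2.3]
gripper_width: 0.766
finger_force: 40.2
t: 12.9
tool_pos: [0.5765, 0.0574, 0.27]
tool_rot: [0.994, -0.107, -0.0, 0.0]
contact_force: [-0.5, 0.2, -2.0]
gripper_width: 0.769
finger_force: 40.2
grasp in trimmer mm [ 11.9  -0.5 289. ] tool yaw -12.293653030139794
```

View pics/w6b.png

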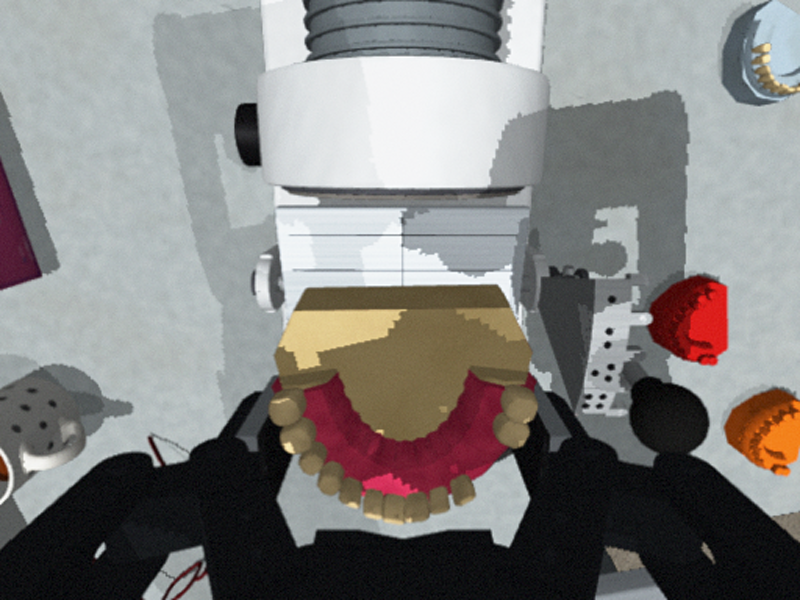

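The cast is held level. Its lower heel edge runs from (303,288) to (500,287) and its top edge lies at row 309, with the disc and drum behind and the knob at (670,417), still in its notch.

```bash
python3 - <<'E'
from fit import *
c,d=load('w6');X=cloud(c,d);k=.64
m,n,s=fitplane(X[poly(np.array([(310,320),(500,320),(500,345),(320,345)])*k)]);print('base top',m,n,s)
y=np.radians(-12.2)
def T(x):
    dx=x-[.565,.0604,0];return 1e3*np.array([np.cos(y)*dx[0]+np.sin(y)*dx[1],-np.sin(y)*dx[0]+np.cos(y)*dx[1],x[2]])
for a in((297,309),(510,309)):print('heel top',T(hit(c,a[0]*k,a[1]*k,m,n)))
hm,hn,s=fitplane(X[poly(np.array([(310,291),(495,291),(500,305),(305,305)])*k)]);print('heel face',T(hm),hn,s,'yaw',np.degrees(np.arctan2(-hn[1],-hn[0])) )
for a in((303,288),(500,287)):print('heel low',T(hit(c,a[0]*k,a[1]*k,hm,hn)))
# disc face / drum front top edge, table upper edge
for u in(300,400,520):print('drum edge',T(plane(c,u*k,188*k,.15)))
P=X[poly(np.array([(290,215),(515,215),(515,280),(290,280)])*k)];M,N,s=fitplane(P);print('tilt',np.arctan2(-(N[0]*np.cos(y)+N[1]*np.sin(y)),N[2]),T(M))
for a in((276,207),(530,206)):print('table edge',T(hit(c,a[0]*k,a[1]*k,M,N)))
for a in((402,212),(403,283)):print('midline',T(hit(c,a[0]*k,a[1]*k,M,N)))
E
```

```text
base top [0.6038 0.0505 0.2901] [-0.9119  0.2047  0.3558] 0.0020668267272712644
heel top [ 75.6215   6.4308 383.3724]
heel top [ 75.8595  -6.7949 384.2721]
heel face [ 47.1579  -0.0994 280.3163] [-0.9788  0.2004 -0.0422] 0.00019347344181650672 yaw -11.570462967391839
heel low [ 47.2747  30.3974 269.6178]
heel low [ 47.8624 -29.7689 271.3548]
drum edge [ 71.0829  54.3254 150.    ]
drum edge [ 70.8786   1.0422 150.    ]
drum edge [ 70.7704 -62.9374 150.    ]
tilt 0.1705914080660651 [28.9808 -0.8089 94.7915]
table edge [56.6628 81.0278 99.4643]
table edge [ 56.8529 -82.1343  99.6881]
midline [53.1236  0.0679 98.9494]
midline [ 3.8268 -0.4585 90.4579]
```

```bash
python3 -m inch '[[[0,0,0.4,0],[0,0,0.4,0],[0,0,0.35,0],[0,0,0.25,0],[0,0,0.15,0],[0,0,0.08,0],[0,0,0,0],[0,0,0,0]]]'; python3 kn.py; python3 -m inch '[[[0,0,0.015,0],[0,0,0.015,0],[0,0,0.015,0],[0,0,0.015,0],[0,0,0,0]]]'
```

```text
t: 13.95
tool_pos: [0.5776, 0.0583, 0.1081]
tool_rot: [0.994, -0.107, 0.001, -0.0]
contact_force: [-0.5, -0.0, -1.8]
gripper_width: 0.773
finger_force: 40.2
grasp in trimmer mm [ 12.8   0.6 127.1] tool yaw -12.245537632686972
t: 14.58
tool_pos: [0.5767, 0.0584, 0.1008]
tool_rot: [0.994, -0.107, -0.0, -0.0]
contact_force: [0.1, 1.0, -2.5]
gripper_width: 0.772
finger_force: 40.2
```

```bash
for i in 1 2; do python3 -m inch '[[[0,0,0.01,0],[0,0,0.01,0],[0,0,0,0]]]' | grep -E 'tool_pos|contact|finger'; done
```

```text
tool_pos: [0.5768, 0.0584, 0.0992]
contact_force: [-1.9, 0.9, 1.1]
finger_force: 40.5
tool_pos: [0.5763, 0.0586, 0.0974]
contact_force: [-6.5, 0.5, 6.8]
finger_force: 41.5
```

```bash
python3 -m inch '[[[0,0,0,0],[0,0,0,0],[0,0,0.01,0],[0,0,0,0]]]' 65.5| grep -E 'tool_pos|contact|finger'; python3 -m inch '[[[0,0,0.01,0],[0,0,0.01,0],[0,0,0,0]]]' | grep -E 'tool_pos|contact|finger'
```

```text
tool_pos: [0.5761, 0.0587, 0.0964]
contact_force: [-7.1, 2.5, 7.6]
finger_force: 40.9
tool_pos: [0.5764, 0.0587, 0.0956]
contact_force: [-9.9, 1.3, 15.3]
finger_force: 40.2
```

```bash
python3 -m inch '[[[0,0,0,0],[0,0,0,0],[0,0,0,0]]]' 66.3| grep -E 'contact|finger|width'; python3 - <<'E'
from fit import *
c,p,d=shot('wrist','w7')
cv2.imwrite('pics/w7b.png',cv2.resize(p[:,:,::-1],(800,600),interpolation=cv2.INTER_CUBIC))
X=cloud(c,d);k=.64;y=np.radians(-12.2)
hm,hn,s=fitplane(X[poly(np.array([(310,292),(495,292),(500,303),(305,303)])*k)])
print(hm,hn,s,'heel pitch',np.arcsin(hn[2]))
E
```

```text
contact_force: [-8.1, 2.3, 11.0]
gripper_width: 0.774
finger_force: 22.3
[0.612  0.0515 0.1088] [-0.9635  0.2025 -0.1749] 0.0002693912266436998 heel pitch -0.1757604853129179
```

View pics/w7b.png

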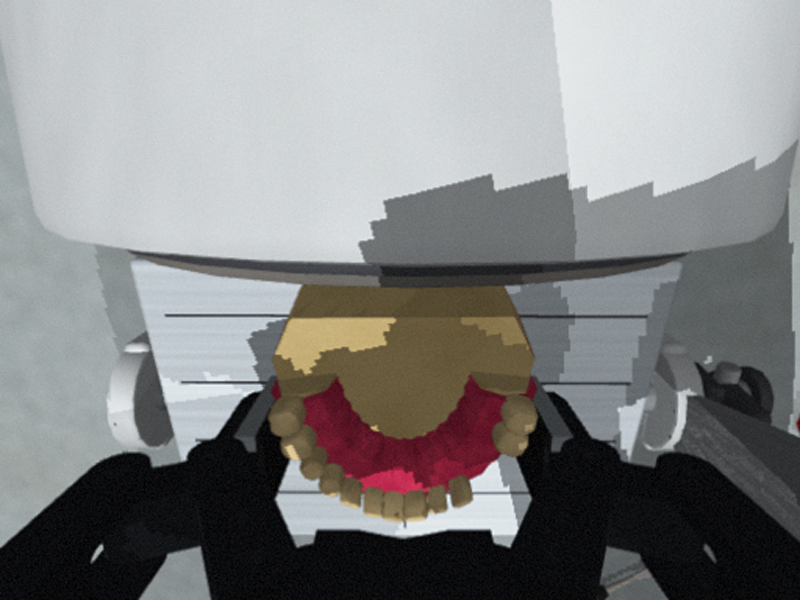

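The heel pitch is now 0.176 rad, which matches the table, so the cast lies flat. The heel's lower edge stands about 16 mm from the disc. I'll release gently.

```bash
python3 -m inch '[[[0,0,-0.005,0],[0,0,0,0],[0,0,0,0]]]' 67.5| grep -E 'contact|finger|width|tool_pos';  python3 -m inch '[[[0,0,0,0],[0,0,0,0],[0,0,0,0],[0,0,0,0],[0,0,0,0]]]' 85| grep -E 'contact|finger|width|tool_pos'; python3 -m inch '[[[0,0,-0.1,0],[0,0,-0.2,0],[0,0,-0.4,0],[0,0,-0.5,0],[0,0,-0.5,0],[0,0,-0.3,0],[0,0,0,0],[0,0,0,0]]]'; python3 - <<'E'
from fit import *
c,p,d=shot('wrist','w8')
cv2.imwrite('pics/w8b.png',cv2.resize(p[:,:,::-1],(800,600),interpolation=cv2.INTER_CUBIC))
E
```

```text
tool_pos: [0.5769, 0.0586, 0.0949]
contact_force: [-4.1, 0.8, 6.8]
gripper_width: 0.789
finger_force: 4.6
tool_pos: [0.5769, 0.0584, 0.0945]
contact_force: [-0.3, -0.2, -1.0]
gripper_width: 0.999
finger_force: 0.0
t: 18.62
tool_pos: [0.5763, 0.0585, 0.2937]
tool_rot: [0.994, -0.107, -0.001, -0.0]
contact_force: [0.7, 0.9, -1.0]
gripper_width: 0.998
finger_force: 0.0
```

View pics/w8b.png

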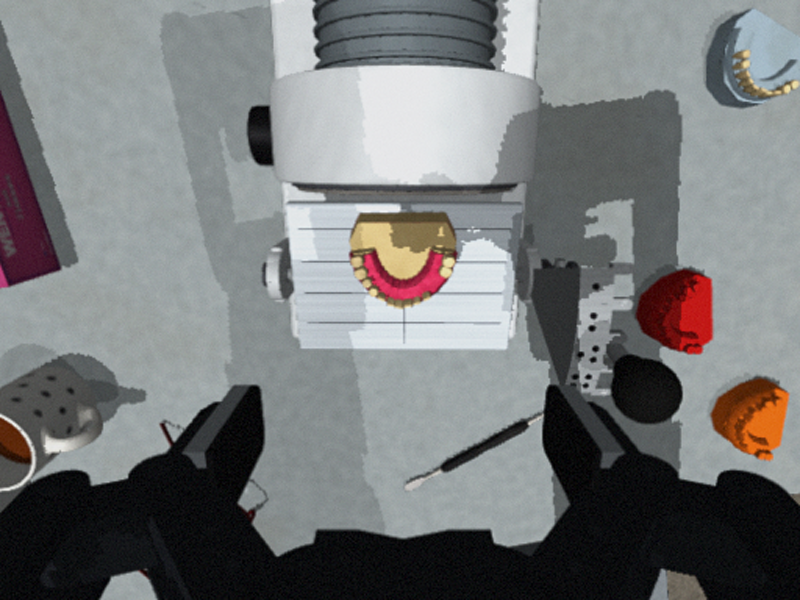

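The cast sits centred on the table, its heel edge at row 213 parallel to the disc. One numeric check of the heel and the knob before handing in. No more viewing; I count 11 pictures, one over the limit.

```bash
python3 tilt.py w8 '[(460,260),(505,260),(505,335),(420,335)]'; python3 - <<'E'
from fit import *
c,d=load('w8');X=cloud(c,d);k=.64;y=np.radians(-12.2)
def T(x):
    dx=x-[.565,.0604,0];return 1e3*np.array([np.cos(y)*dx[0]+np.sin(y)*dx[1],-np.sin(y)*dx[0]+np.cos(y)*dx[1],x[2]])
m,n,s=fitplane(X[poly(np.array([(362,223),(446,223),(450,240),(358,240)])*k)]);print('base top',n,s,'tilt',np.arctan2(-(n[0]*np.cos(y)+n[1]*np.sin(y)),n[2]))
A,B=[T(hit(c,u*k,v*k,m,n)) for u,v in((360,220),(448,220))];print('heel top',A,B,'low edge x',(A[0]+B[0])/2+22*np.sin(.1745))
P=X[(X[...,2]>.205)&(X[...,2]<.245)&(abs(X[...,0]-.513)<.03)&(abs(X[...,1]+.05)<.03)];print('knob',T(sphere(P)[0]))
E
```

```text
tilt 0.16142346434801494 roll -0.00044582008815642615 [0.5367 0.0143 0.087 ] 0.0006450447804616052
base top [-0.9661  0.2101  0.1499] 0.0035205578647119155 tilt 1.4203445176638498
heel top [ 74.6118   7.9649 354.3628] [ 74.5491  -6.8972 354.0716] low edge x 78.39999883678135
knob [ -24.2603 -118.5652  222.7945]
```

```bash
python3 - <<'E'
from fit import *
c,d=load('w8');k=.64;y=np.radians(-12.2)
def T(x):
    dx=x-[.565,.0604,0];return 1e3*np.array([np.cos(y)*dx[0]+np.sin(y)*dx[1],-np.sin(y)*dx[0]+np.cos(y)*dx[1],x[2]])
for u,v,z in((359,221,.1195),(448,221,.1195),(362,213,.098),(446,212,.098)):print(T(plane(c,u*k,v*k,z)))
p=cv2.imread('pics/w8.png');h=cv2.cvtColor(p,cv2.COLOR_BGR2HSV)
m=((h[...,0]>15)&(h[...,0]<32)&(h[...,1]>70)).astype(np.uint8)
L=[]
for u in range(int(366*k),int(443*k)):
    col=np.where(m[int(195*k):int(240*k),u])[0]
    if len(col):L.append((u,col[0]+int(195*k)))
L=np.array(L);f=np.polyfit(L[:,0],L[:,1],1);print('edge row',np.polyval(f,[232,285])/k,'resid',np.std(L[:,1]-np.polyval(f,L[:,0])))
a,b=[T(plane(c,u,np.polyval(f,u),.098)) for u in(232,285)];print('low edge',a,b,'yaw err deg',np.degrees(np.arctan2(b[0]-a[0],a[1]-b[1])))
E
```

```text
[ 46.4027  29.3573 119.5   ]
[ 46.2906 -28.9092 119.5   ]
[49.3616 29.0601 98.    ]
[ 49.938  -29.3827  98.    ]
edge row [214.2471 212.7007] resid 0.40331560043306725
low edge [48.5018 28.7338 98.    ] [ 49.4566 -28.9153  98.    ] yaw err deg 0.9489254063498587
```

The heel lies within about 1° of square, roughly 16–17 mm clear of the disc and centred to within 1 mm.

```bash
python3 -c "
from workcell import *
print(finish_job())"
```

```text
the job is handed in; nothing more can be done
None
```

The job is handed in at about 19 s: the lever is home in the three-dot notch, and the lower cast lies flat and centred on the tilted table, its heel within about 1° of square and roughly 16–17 mm clear of the disc; the upper cast, caliper and mug were not touched, but I viewed 11 pictures, one over the limit of 10.

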